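# Hang the rinsed espresso cups and the tumbler on the draining pegs

## Robot

A 6-joint arm with a two-finger parallel gripper is mounted at the origin on the work surface. World frame = base frame: x ahead of the robot, y to its left, z up, the work surface at z = 0. Lengths are in m, angles in rad, forces in N, time in s.
With the tool pointing down it reaches from about 0.275 to 0.775 m from the base axis. Payload 14.6 kg.
Tool frame: the origin (TCP) lies on the centre line of the jaws, within the pads' length; the fingertips stand r.tip_reach ahead of it and the grasp point (between the pads) lies 3 mm ahead of it (r.tip_reach is the distance from the TCP to the fingertips, in m); z points along the fingers, y is the line along which they close (so a half turn about z gives the same grasp; the last joint's range is limited). The gripper opens to 85 mm and grips with 20 to 120 N. Pads are 22 mm wide; open, the fingers measure 114 mm over their backs; the gripper's body (76 mm by 85 mm) begins 54 mm behind the grasp point. The pads swing forward as they close: fully open they stand 13 mm farther back than shut.
Start: joints at [-1.334, 0.263, -0.048, 1.259, 0, 1.415], TCP at [0.2, -0.485, 0.221] pointing down, gripper open.
Joint ranges: [-2.65, 2.65], [-0.89, 1.7], [-1.18, 1.37], [-2.13, 2.11], [-1.35, 1.29], [-3.14, 3.14]. Speed limits (rad/s): [1.89, 1.89, 2.57, 2.79, 3.14, 3.14].

## Interface

Orientations are given as a rotation vector (axis times angle).
In Python, from station import r gives the robot as it stands.
- The arm moves only by the tool play_rows, never from a script. Its arguments are lists of equal length, an entry for each row: "slide": the shift along the tool's x, y, z in mm, a list of three; "yaw": the turn about the tool's z in rad; "jaw": the closure, from 0 (fully open) to 1 (shut). In form: {"slide": [[x, y, z], ...], "yaw": [yaw, ...], "jaw": [jaw, ...]}. A call has exactly 5 rows; each row shifts and turns the commanded pose from where the row before left it, along the tool's axes as they then stand; what a row does not reach is not made up. A row lasts 1/12 s, in which the tool goes at most 41.7 mm and 7.16 degrees, less where a joint would pass 70% of its speed; a pose out of reach is approached as far as the arm can. A call with a gripper value outside its range is refused whole. The fingers move at their own pace and stop on an object; "force" is the grip in N (left out, the last holds). Time passes only in rows, so rows that do not move let the fingers close, or fill a call up. It gives the time, the measured TCP pose, the force, the opening and the grip force at its end, in the units of the state.
- r.state(): the state, without advancing time (a new reading comes with each control period).
- r.capture(name): name is "scene" or "side" or "wrist"; returns a dict with "img" (400x640x3 uint8, red, green, blue), "fx", "fy", "cx", "cy" (pixels), "R" (3x3) and "t" (3): a world point X has camera coordinates R X + t. Camera axes: x right, y down, z forward; pixel columns grow to the right and rows downward; lengths in m; the calibration is good to about 2 mm. A picture is of the moment at which its call begins. There is no depth.
- r.finish_job(): hands the job in; it is judged then, once.
Trained networks look in the newest picture that a camera, given by its name, has taken for a name from the list of things; names that differ only in an ending like _2 or _b are one class to them, and where a whole thing is asked for, a point or a joint stands for the part that bears it (a point fixed in the world has none). Each returns a list of dicts, best first, with "score" (0 to 1); they miss things now and then, are a little off and sometimes report something else, mostly with a low value. They report only what shows in the picture. A call takes as long as a camera call. They do not tell look-alikes from the thing itself.
- r.spot_in(camera, label): "centre" ([x, y, z] in m, in the coordinates of the camera as it stood for that picture, good to about 4 mm: the middle of the surface that is visible of it).
The state is a dict: "time": time; "joints": joint angles; "dq": joint speeds; "joint_efforts": joint torques, N m; "eef_pos": TCP position; "ee_rot": TCP orientation; "ft_force": force on the tool from outside, world axes, zero at the start; "ft_torque": the same for the moment, N m; "finger_gap": finger opening in m; "finger_force": force on a finger pad.
Only numpy, scipy, OpenCV 4.12 (cv2) and the standard library are available. Lean on these libraries where they do the work, as an engineer would, in place of code of your own. Each camera call takes 0.05 s, during which the arm holds its last target. There are 200 camera calls.

## Task

Hang the two rinsed espresso cups that stand mouth-down on the bar on free short pegs of the draining tray, one per peg, and the steel tumbler that lies on the rubber mat on the long peg. Each must hang mouth-down with the peg right up inside it, so that the peg's tip bears on the inside of its bottom, and be let go. Leave the cup that already hangs where it is, and do not knock over or push away the milk jug, the tamper and the other things around.

Things in the scene. Friction and masses are not known exactly. Their poses are not given: they have to be found in the camera images.
- cup1_center (a point): White straight-sided espresso cup, standing mouth-down: outer diameter 62 mm, height 62 mm, wall 4 mm (inner diameter 54 mm, inner depth 56 mm), one small ear handle on its local +x side reaching 53 mm from the axis (16 to 44 mm from the mouth, 7 mm thick); 110 to 220 g. This point is on the axis, half-way up; local z runs along the axis from mouth to closed bottom (up at the start), local x towards the handle.
- cup2_center (a point): The second, identical espresso cup to hang; same axes.
- cup1_floor (a point): Point on cup1's axis at the inside of its closed bottom, 25 mm along local z from its centre; same axes.
- cup2_floor (a point): The same point of cup2.
- tumbler_center (a point): Plain steel tumbler, a straight cylinder without a handle, lying on its side on the rubber mat: outer diameter 64 mm, length 110 mm, wall 3 mm (inner diameter 58 mm, inner depth 105 mm); 125 to 250 g. This point is on the axis, half-way along; local x runs along the axis from closed bottom to mouth (level at the start), local z is up at the start. The mouth faces roughly away from the robot.
- tumbler_floor (a point): Point on the tumbler's axis at the inside of its closed bottom, 50 mm from its centre along local -x; same axes.
- short1_tip (a point): Tip of a short draining peg: a black round pin 28 mm in diameter, tapered over its last 12 mm to 16 mm at the tip, 100 mm long from the tray floor (which is 8 mm above the bar) to the tip, leaning 30 degrees from vertical. The point is the centre of the tip; local z points along the pin out of its tip, local y is level and runs along the row of pegs; the pins lean towards the robot's side of the tray. Free.
- short2_tip (a point): Tip of the second short draining peg, identical. Free.
- short3_tip (a point): Tip of the third short draining peg, identical; the cup hung on it stays there.
- long_tip (a point): Tip of the only long draining peg: the same 28 mm pin, 150 mm long. Free. The four pegs stand in one row, 105 mm apart, in an order that varies, on a steel tray 170 x 460 mm with a rim 16 mm high.
- hung_center (a point): Centre of the handleless white cup (62 mm diameter, 62 mm high) that already hangs on the third short peg. It must stay.
- jug: Steel milk jug standing on the bar, 76 mm in diameter at the foot, 85 mm high, handle on its local +y side reaching 66 mm from the axis; origin under its centre. Must stay standing where it is.
- tamper: Coffee tamper with a wooden handle, 58 mm in diameter, 90 mm high, standing on the bar; origin under its centre. Must stay standing where it is.
- saucers: Stack of white saucers, 120 mm in diameter, 40 mm high; origin under its centre. Must stay.
- sugar: Glass sugar jar, 84 mm in diameter, 110 mm high; origin under its centre. Must stay.
- syrup: Amber syrup bottle, 70 mm in diameter, 220 mm high; origin under its centre. Must stay.
- mat: Black rubber mat 170 x 100 mm, 6 mm thick, with two ribs 8 mm high along its local x, 47 mm apart, between which the tumbler lies; origin under its centre. Fixed.
Things that resemble listed ones, but are neither listed nor needed, are in the scene too. What is shaped like the part that bears cup1_center but turquoise is not meant. What is shaped like the part that bears cup2_center but red is not meant.

How it is judged:
By the outcome, as a careful person would: the job done as asked, in the order asked, and still so for the second after the job is handed in, with the robot touching nothing.
It also fails if it takes over 72 s, if anything falls off the work surface, if the arm or the gripper's body presses on something with over 40 N, if the wrist force passes 120 N, or if a joint passes its speed limit or range.

## Working session

There is one attempt and no reset: what is moved stays moved. The work goes in short steps, Python scripts to look and compute and a tool call to move; the robot and the scene stay as the last step left them, time stands still between calls to the robot, and variables do not carry over. Pictures are saved under pics/ and viewed, at most 10 in all, crops included, and the job is handed in when it is done.

Besides the shell and the picture viewer there is one more tool, called after ">>>" as name([rows], argument=value, ...), one row to a line, values as JSON. play_rows: Moves the arm, as the interface text tells. Its arguments: {"type":"object","properties":{"slide":{"type":"array"},"yaw":{"type":"array"},"jaw":{"type":"array"},"force":{"type":"number"}},"required":["slide","yaw","jaw"]}

```bash
mkdir -p pics; ls; cat > h.py <<'E'
import numpy as np, cv2
from scipy.spatial.transform import Rotation as Ro
from station import r
def cap(n,f=None):
    c=r.capture(n); c={k:(np.array(v) if k in('R','t') else v) for k,v in c.items()}
    if f: cv2.imwrite('pics/'+f,c['img'][:,:,::-1])
    return c
def world(c,p): return c['R'].T@(np.array(p)-c['t'])
def pix(c,X):
    p=c['R']@np.array(X)+c['t']; return np.round([c['fx']*p[0]/p[2]+c['cx'],c['fy']*p[1]/p[2]+c['cy']],1)
def plane(c,u,v,z):
    d=c['R'].T@np.array([(u-c['cx'])/c['fx'],(v-c['cy'])/c['fy'],1]); o=-c['R'].T@c['t']
    return o+d*(z-o[2])/d[2]
def find(cam,c,names,ms=.2):
    for n in names:
        for d in r.spot_in(cam,n):
            if d['score']>ms:
                w=world(c,d['centre']); print(cam,n,round(d['score'],2),w.round(3),pix(c,w))
E
cat > a.py <<'E'
from h import *
s=r.state(); print(s, r.tip_reach)
N=['cup1_center','tumbler_center','short1_tip','long_tip','hung_center','jug','tamper','mat']
for k in('scene','side'):
    c=cap(k,k+'0.png'); print(k,(-c['R'].T@c['t']).round(3)); find(k,c,N)
i=[cv2.imread(f'pics/{k}0.png') for k in('scene','side')]
cv2.imwrite('pics/both0.png',np.vstack([cv2.resize(x,(480,300)) for x in i]))
E
python3 a.py
```

```text
pics
{'time': 0.0, 'joints': array([-1.33431083e+00,  2.63531429e-01, -4.89349507e-02,  1.25938576e+00,
       -2.01552112e-05,  1.41550531e+00]), 'dq': array([ 1.28370221e-03,  3.99832685e-04,  2.29887290e-03, -4.70430948e-04,
       -8.94465326e-05, -1.55928245e-03]), 'joint_efforts': array([ 1.95990418e-03, -6.37619519e+01,  3.84565043e+01,  1.37103969e-02,
       -1.01765431e-05,  2.03646619e-05]), 'eef_pos': array([ 0.200389  , -0.48494976,  0.22062142]), 'ee_rot': array([-3.08047625e+00, -6.11267774e-01,  9.89111434e-05]), 'ft_force': array([-0.24672047, -0.08151343,  0.02507573]), 'ft_torque': array([-0.01106845, -0.01089214, -0.04119873]), 'finger_force': 0.0, 'finger_gap': 0.08530553158647544} 0.022
scene [ 1.568 -0.524  1.13 ]
scene cup1_center 0.87 [ 0.312 -0.179  0.052] [255.  188.1]
scene cup1_center 0.64 [ 0.463 -0.06   0.051] [302.7 202.5]
scene tumbler_center 0.89 [0.526 0.257 0.056] [390.1 184.1]
scene tumbler_center 0.44 [ 0.462 -0.055  0.053] [303.8 201.6]
scene short1_tip 0.7 [ 0.707 -0.     0.06 ] [352.8 240.3]
scene long_tip 0.66 [ 0.641 -0.305  0.083] [253.4 255.7]
scene hung_center 0.82 [ 0.686 -0.1    0.088] [321.3 240.8]
scene jug 0.79 [0.469 0.079 0.052] [338.9 191. ]
scene jug 0.49 [0.721 0.26  0.039] [422.5 220.7]
scene tamper 0.84 [ 0.461 -0.333  0.026] [228.2 233.7]
scene tamper 0.69 [ 0.642 -0.302  0.078] [254.7 256.6]
scene mat 0.93 [0.547 0.248 0.007] [389.9 198.5]
side [0.096 0.875 0.893]
side cup1_center 0.61 [ 0.441 -0.037  0.054] [338.7 212. ]
side tumbler_center 0.96 [0.502 0.288 0.057] [270.3 277.8]
side short1_tip 0.43 [0.7   0.017 0.066] [258.8 197.2]
side long_tip 0.47 [ 0.629 -0.289  0.086] [318.  150.8]
side hung_center 0.76 [ 0.663 -0.071  0.093] [281.5 178.6]
side hung_center 0.55 [0.698 0.016 0.068] [259.5 196.5]
side tamper 0.3 [ 0.664 -0.071  0.093] [281.  178.6]
side mat 0.77 [0.478 0.301 0.007] [276.9 297. ]
side mat 0.58 [ 0.441 -0.033  0.054] [338.2 212.8]
```

View pics/scene0.png

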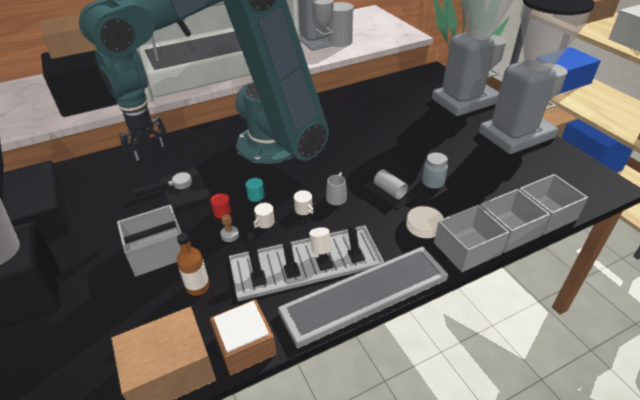

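View pics/side0.png

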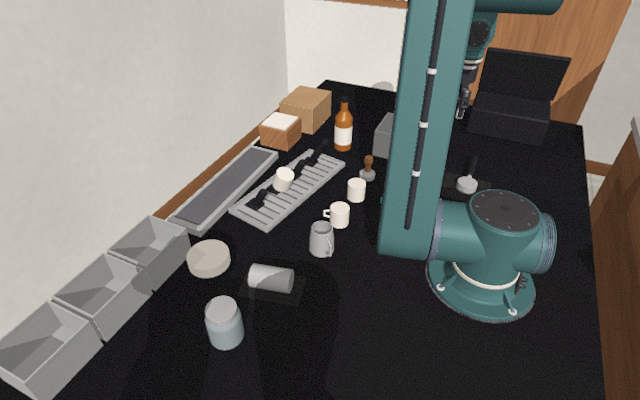

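Scene view: white mouth-down cups at (264,215) and (303,203) fit. The turquoise one (255,189) and the red one (221,206) are look-alikes. The hung cup is at (319,240), the tumbler at (390,184), the jug at (337,188) and the tamper at (229,230). The pegs are around (258,268), (292,262), (320,255) and (355,243). I'll enlarge one crop to confirm the cups and see which peg is long.

```bash
python3 - <<'E'
import cv2,numpy as np
a=cv2.imread('pics/scene0.png')[165:305,205:415]; b=cv2.imread('pics/side0.png')[130:300,215:405]
A=cv2.resize(a,(450,300),interpolation=cv2.INTER_CUBIC)
A=cv2.resize(a,None,fx=3.8,fy=3.8,interpolation=cv2.INTER_CUBIC)[:, :798]
cv2.imwrite('pics/z1.png',A)
cv2.imwrite('pics/z2.png',cv2.resize(b,None,fx=3.5,fy=3.5,interpolation=cv2.INTER_CUBIC))
E
```

```text
(no output)
```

View pics/z1.png

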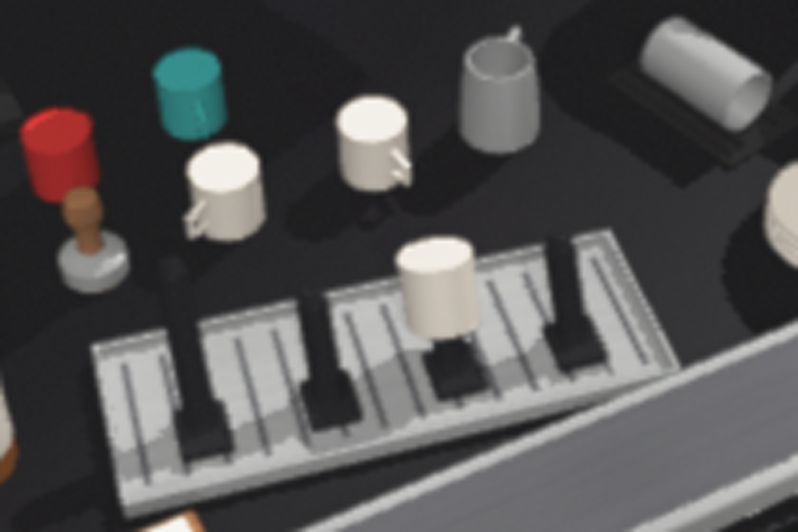

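View pics/z2.png

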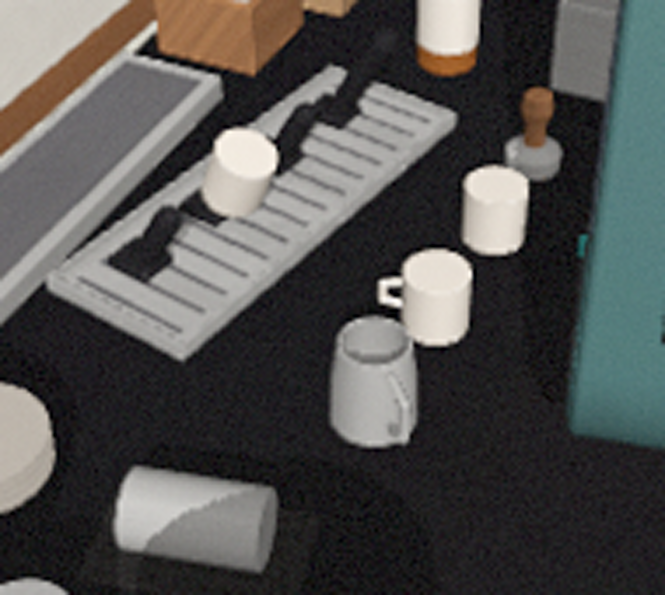

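Both plain white cups are confirmed: cup A's top is near scene (264,208) with its handle towards lower-left, and cup B's is near (303,195) with its handle towards lower-right. The long peg is the leftmost (tip about (251,235)). The free short pegs have tips at about (287,242) and (352,228).

```bash
python3 - <<'E'
from h import *
c=cap('scene'); f=lambda x,y,z:plane(c,x/3.8+205,y/3.8+165,z).round(4)
print(c['fx'])
print('cups',f(225,162,.062),f(373,114,.062),'handle ends',f(193,220,.03),f(404,172,.03))
print('tips long',f(174,265,.138),'short',f(312,295,.095),f(558,242,.095))
print('bases',f(205,442,.01),f(330,402,.01),f(456,370,.01),f(578,346,.01))
print('tray corners',f(95,345,.016),f(125,512,.0),f(612,232,.016),f(680,370,.016))
print('tumbler mouth top/bot',f(750,78,.07),f(733,128,.006),'bottom end top',f(673,20,.07))
s=cap('side'); g=lambda x,y,z:plane(s,x/3.5+215,y/3.5+130,z).round(4)
print('side cups',g(497,180,.062),g(438,265,.062),'tumbler top edge',g(140,468,.07),g(270,487,.07), 'tips',g(388,42,.138),g(322,90,.095),g(170,212,.095))
print('jug',g(375,338,.085),f(500,58,.085))
w=cap('wrist'); print('wrist', (-w['R'].T@w['t']).round(3), w['R'].round(2), w['fx'])
E
```

```text
464.4199188383518
cups [ 0.4357 -0.1916  0.062 ] [ 0.4391 -0.0467  0.062 ] handle ends [ 0.4595 -0.235   0.03  ] [ 0.4916 -0.0416  0.03  ]
tips long [ 0.6085 -0.2944  0.138 ] short [ 0.6501 -0.198   0.095 ] [0.6904 0.0049 0.095 ]
bases [ 0.6812 -0.3112  0.01  ] [ 0.6904 -0.206   0.01  ] [ 0.7079 -0.0997  0.01  ] [0.7322 0.0026 0.01  ]
tray corners [ 0.5472 -0.3576  0.016 ] [ 0.7084 -0.3893  0.    ] [0.635  0.0937 0.016 ] [0.798  0.0605 0.016 ]
tumbler mouth top/bot [0.5669 0.2807 0.07  ] [0.5604 0.273  0.006 ] bottom end top [0.4595 0.2648 0.07  ]
side cups [ 0.4424 -0.2023  0.062 ] [ 0.4455 -0.0583  0.062 ] tumbler top edge [0.5572 0.2717 0.07  ] [0.458  0.2464 0.07  ] tips [ 0.5938 -0.2788  0.138 ] [ 0.6452 -0.2298  0.095 ] [0.6822 0.012  0.095 ]
jug [0.4474 0.077  0.085 ] [0.4475 0.0814 0.085 ]
wrist [ 0.273 -0.456  0.374] [[ 0.38 -0.92  0.  ]
 [-0.88 -0.36  0.3 ]
 [-0.28 -0.12 -0.95]] 286.0357093339952
```

>>> play_rows([
  [22, -11.7, 2],
  [22, -11.7, 2],
  [22, -11.7, 2],
  [22, -11.7, 2],
  [22, -11.7, 2],
], yaw=[0, 0, 0, 0, 0], jaw=[0, 0, 0, 0, 0], force=40)

```text
time: 1.47
eef_pos: [0.2803, -0.3882, 0.211]
ee_rot: [3.081, 0.611, 0.0]
ft_force: [0.5, -0.8, 0.4]
finger_gap: 0.0855
finger_force: 0.0
```

>>> play_rows([
  [22, -11.7, 2],
  [22, -11.7, 2],
  [22, -11.7, 2],
  [22, -11.7, 2],
  [22, -11.7, 2],
], yaw=[0, 0, 0, 0, 0], jaw=[0, 0, 0, 0, 0])

```text
time: 1.88
eef_pos: [0.3598, -0.2921, 0.2011]
ee_rot: [3.081, 0.611, 0.0]
ft_force: [0.1, 0.2, 0.1]
finger_gap: 0.085
finger_force: 0.0
```

>>> play_rows([
  [22, -11.7, 2],
  [22, -11.7, 2],
  [22, -11.7, 2],
  [22, -11.7, 2],
  [22, -11.7, 2],
], yaw=[0, 0, 0, 0, 0], jaw=[0, 0, 0, 0, 0])

```text
time: 2.3
eef_pos: [0.4391, -0.1959, 0.1911]
ee_rot: [3.081, 0.611, 0.0]
ft_force: [0.0, -0.1, 0.2]
finger_gap: 0.0854
finger_force: 0.0
```

>>> play_rows([
  [0, 0, 0],
  [0, 0, 0],
  [0, 0, 0],
  [0, 0, 0],
  [0, 0, 0],
], yaw=[-0.113, -0.113, -0.113, -0.113, -0.113], jaw=[0, 0, 0, 0, 0])

```text
time: 2.72
eef_pos: [0.4385, -0.1969, 0.1911]
ee_rot: [2.785, 1.454, 0.0]
ft_force: [-0.0, 0.2, 0.4]
finger_gap: 0.0854
finger_force: 0.0
```

>>> play_rows([
  [0, 0, 0],
  [0, 0, 0],
  [0, 0, 0],
  [0, 0, 0],
  [0, 0, 0],
], yaw=[-0.113, -0.113, -0.113, -0.113, -0.113], jaw=[0, 0, 0, 0, 0])

```text
time: 3.13
eef_pos: [0.4384, -0.197, 0.1911]
ee_rot: [2.269, 2.173, 0.0]
ft_force: [0.5, -0.7, 0.5]
finger_gap: 0.0858
finger_force: 0.0
```

>>> play_rows([
  [0, 0, 0],
  [0, 0, 0],
  [0, 0, 0],
  [0, 0, 0],
  [0, 0, 0],
], yaw=[-0.113, -0.113, -0.113, -0.113, -0.113], jaw=[0, 0, 0, 0, 0])

```text
time: 3.55
eef_pos: [0.4385, -0.197, 0.1911]
ee_rot: [1.573, 2.719, -0.0]
ft_force: [-0.1, -0.1, -0.3]
finger_gap: 0.0854
finger_force: 0.0
```

```bash
cat >> h.py <<'E'
def go(target,phi_deg=None):
    """tool-frame shift (mm) and yaw to a world target (fed in m)"""
    s=r.state(); M=Ro.from_rotvec(s['ee_rot']).as_matrix(); d=(np.array(target)-s['eef_pos'])*1000
    ph=np.degrees(np.arctan2(M[1,0],M[0,0])); out=[(M.T@d).round(1),'phi',round(ph,1)]
    if phi_deg is not None: out+=['yaw(after)',round(-np.radians((phi_deg-ph+180)%360-180),3)]
    print(*out)
def blobs(c,lo,hi,amin=150):
    m=cv2.inRange(cv2.cvtColor(c['img'],cv2.COLOR_RGB2HSV),lo,hi)
    n,_,st,ce=cv2.connectedComponentsWithStats(m)
    return [(st[i].tolist(),ce[i].round(1)) for i in range(1,n) if st[i][4]>amin]
E
python3 - <<'E'
from h import *
c=cap('wrist','w1.png'); find('wrist',c,['cup1_center','short1_tip','long_tip','jug','tamper'])
print(pix(c,[.4385,-.197,.062]))
E
```

```text
wrist cup1_center 0.62 [ 0.301 -0.173  0.06 ] [206.8  96.9]
wrist short1_tip 0.91 [ 0.702 -0.008  0.04 ] [627.6 155.6]
wrist short1_tip 0.67 [ 0.447 -0.051  0.062] [412.6  57.4]
wrist long_tip 0.55 [ 0.632 -0.298  0.049] [415.7 329.2]
wrist tamper 0.95 [ 0.441 -0.314  0.028] [277.2 263. ]
[322.3 190.5]
```

View pics/w1.png

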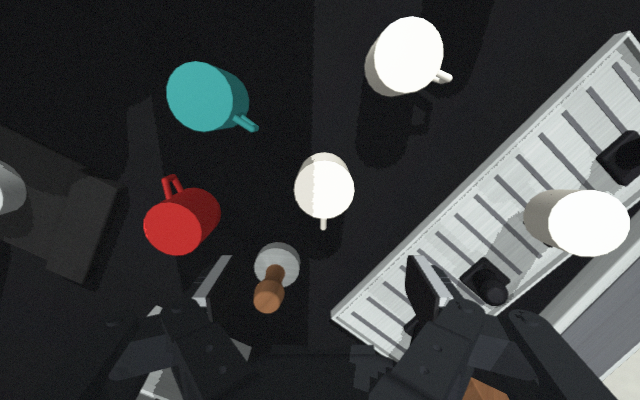

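The wrist view shows cup A's top disc at (324,189), where the TCP projects (322,190), so it is centred with its handle along −tool x. Cup B's top is at (410,55), with its handle to the right. A free short peg tip shows at (494,292), and the hung cup is at (588,223).

```bash
python3 - <<'E'
from h import *
c=cap('wrist')
print('A',plane(c,324,189,.062),'B',plane(c,410,55,.062),'tip',plane(c,494,292,.0946))
print('tray corners',plane(c,332,320,.016),plane(c,628,36,.016))
m=(c['img'].min(2)>200).astype(np.uint8)
n,l,st,ce=cv2.connectedComponentsWithStats(m)
for i in range(1,n):
    if st[i][4]>1000: print(st[i],ce[i])
go([.4385,-.197,.035])
E
```

```text
A [ 0.43927227 -0.19476725  0.062     ] B [ 0.44531574 -0.05037109  0.062     ] tip [ 0.63821641 -0.19676909  0.0946    ]
tray corners [ 0.54729462 -0.36302049  0.016     ] [0.6351024 0.0851562 0.016    ]
[ 373   15   79   77 4208] [407.85551331  53.73859316]
[  333    29   307   323 15517] [505.44699362 189.85899336]
[ 295  153   59   77 2950] [324.19762712 187.09559322]
[ 495  174  145  141 4825] [590.0346114  220.87523316]
[ 554  240   86   94 1138] [598.13181019 287.41036907]
[ 600  343   40   57 1363] [624.99633162 376.43580337]
[-0.000e+00  1.000e-01  1.561e+02] phi 119.4
```

>>> play_rows([
  [0, 1, 29.2],
  [0, 0, 29.2],
  [0, 0, 29.2],
  [0, 0, 29.2],
  [0, 0, 29.2],
], yaw=[0, 0, 0, 0, 0], jaw=[0, 0, 0, 0, 0])

```text
time: 4.32
eef_pos: [0.4393, -0.1965, 0.044]
ee_rot: [1.583, 2.713, -0.0]
ft_force: [0.9, 0.2, -0.2]
finger_gap: 0.0852
finger_force: 0.0
```

>>> play_rows([
  [0, 0, 0],
  [0, 0, 0],
  [0, 0, 0],
  [0, 0, 0],
  [0, 0, 0],
], yaw=[0, 0, 0, 0, 0], jaw=[1, 1, 1, 1, 1], force=40)

```text
time: 4.73
eef_pos: [0.4422, -0.1984, 0.0497]
ee_rot: [1.578, 2.707, -0.001]
ft_force: [-4.9, 1.6, 38.1]
finger_gap: 0.0462
finger_force: 37.3
```

>>> play_rows([
  [0, 0, 0],
  [0, 0, 0],
  [0, 0, 0],
  [0, 0, -10],
  [0, 0, -20],
], yaw=[0, 0, 0, 0, 0], jaw=[1, 1, 1, 1, 1])

```text
time: 5.15
eef_pos: [0.4395, -0.1967, 0.0768]
ee_rot: [1.582, 2.713, -0.0]
ft_force: [0.1, -0.1, -0.9]
finger_gap: 0.0202
finger_force: 0.0
```

>>> play_rows([
  [0, 0, -20],
  [0, 0, -20],
  [0, 0, -20],
  [0, 0, -20],
  [0, 0, 0],
], yaw=[0, 0, 0, 0, 0], jaw=[1, 1, 1, 1, 1])

```text
time: 5.57
eef_pos: [0.4412, -0.1977, 0.1607]
ee_rot: [1.578, 2.708, -0.001]
ft_force: [0.1, 1.1, 0.0]
finger_gap: 0.0001
finger_force: 0.0
```

```bash
python3 - <<'E'
from h import *
c=cap('wrist','w2.png')
s=cap('side'); a=cv2.resize(s['img'][150:260,300:460],(640,440))[:,:,::-1]
cv2.imwrite('pics/w2b.png',np.vstack([cv2.resize(c['img'][:,:,::-1],(400,250)),cv2.resize(a,(400,275))]))
E
```

```text
(no output)
```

View pics/w2b.png

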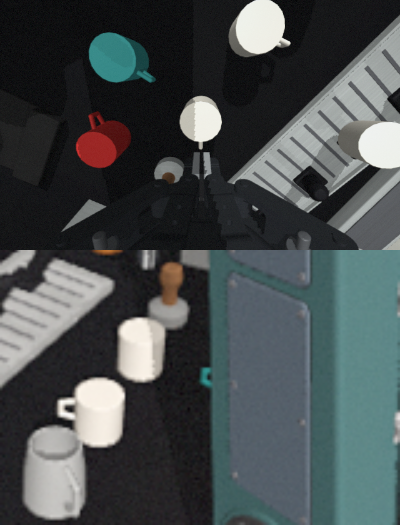

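```bash
python3 - <<'E'
from h import *
c=cap('wrist'); s=r.state(); p=s['eef_pos']; print(p)
for k in (.0,.022,.04): print(k,pix(c,p-[0,0,k]))
cv2.imwrite('pics/w3.png',cv2.resize(c['img'][140:330,220:430,::-1],None,fx=3,fy=3,interpolation=cv2.INTER_CUBIC))
print('A',plane(c,320,192,.062), 'tip?',pix(c,[p[0],p[1],.062]))
m=(c['img'].min(2)>200).astype(np.uint8)
n,l,st,ce=cv2.connectedComponentsWithStats(m)
for i in range(1,n):
    if st[i][4]>1000: print(st[i],ce[i],plane(c,*ce[i],.062))
E
```

```text
[ 0.43960589 -0.1967145   0.15614718]
0.0 [321.6 246.5]
0.022 [321.6 231.6]
0.04 [321.6 221.6]
A [ 0.43484645 -0.1913865   0.062     ] tip? [321.7 199.4]
[ 379    0   88   88 5468] [418.87234821  43.38972202] [ 0.44283969 -0.05024051  0.062     ]
[ 311  165   46   65 2401] [331.70637234 196.85214494] [ 0.44627901 -0.19014684  0.062     ]
[ 578  198   62   76 3872] [612.56482438 235.3401343 ] [ 0.69627584 -0.09236128  0.062     ]
```

View pics/w3.png

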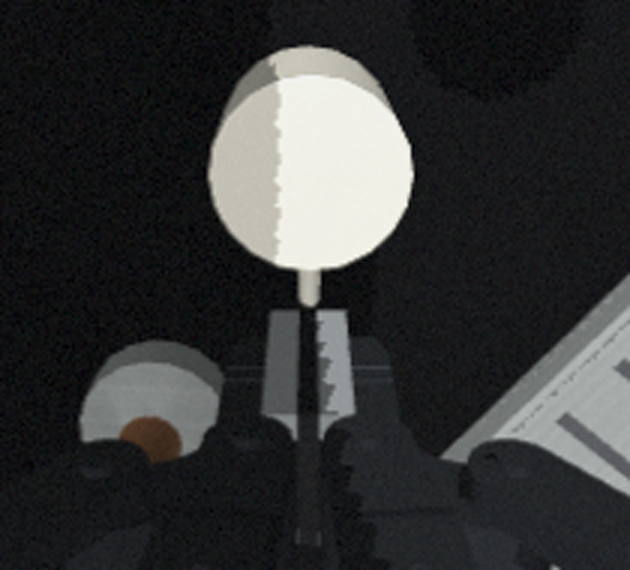

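```bash
python3 - <<'E'
from h import *
c=cap('wrist'); s=r.state(); p=s['eef_pos']; M=Ro.from_rotvec(s['ee_rot']).as_matrix()
C=-c['R'].T@c['t']; print('cam in tool',M.T@(C-p)*1000, (c['R']@M).round(3))
for x in(-11,0,11):
    print(x,[ (z,*pix(c,p+M@np.array([x,0,z])/1000)) for z in(-20,-10,0,10,22)])
print([x for x in dir(r) if x[0]!='_'], r.tip_reach)
E
```

```text
cam in tool [  76.64286184    0.31593337 -153.05429627] [[-0.001  1.     0.   ]
 [-0.952 -0.001 -0.305]
 [-0.305 -0.     0.952]]
-11 [(-20, np.float64(321.8), np.float64(282.6)), (-10, np.float64(321.8), np.float64(272.5)), (0, np.float64(321.8), np.float64(263.6)), (10, np.float64(321.8), np.float64(255.6)), (22, np.float64(321.9), np.float64(247.1))]
0 [(-20, np.float64(321.7), np.float64(264.4)), (-10, np.float64(321.8), np.float64(255.2)), (0, np.float64(321.8), np.float64(247.1)), (10, np.float64(321.8), np.float64(239.9)), (22, np.float64(321.8), np.float64(232.1))]
11 [(-20, np.float64(321.7), np.float64(245.4)), (-10, np.float64(321.7), np.float64(237.2)), (0, np.float64(321.8), np.float64(229.9)), (10, np.float64(321.8), np.float64(223.5)), (22, np.float64(321.8), np.float64(216.6))]
['PlanningError', 'capture', 'finish_job', 'spot_in', 'state', 'tip_reach'] 0.022
```

The fingertips seem to sit well behind the reported TCP: when open they passed above the cup and closed onto its top. The cup hasn't moved. I'll go lower and check the force.

>>> play_rows([
  [0, 0, 0],
  [0, 0, 0],
  [0, 0, 28],
  [0, 0, 28],
  [0, 0, 28],
], yaw=[0, 0, 0, 0, 0], jaw=[0, 0, 0, 0, 0])

```text
time: 6.18
eef_pos: [0.4393, -0.1965, 0.07]
ee_rot: [1.581, 2.714, -0.0]
ft_force: [1.3, 0.4, 0.1]
finger_gap: 0.0608
finger_force: 0.0
```

>>> play_rows([
  [0, 0, 10],
  [0, 0, 10],
  [0, 0, 10],
  [0, 0, 10],
  [0, 0, 10],
], yaw=[0, 0, 0, 0, 0], jaw=[0, 0, 0, 0, 0])

```text
time: 6.6
eef_pos: [0.439, -0.1964, 0.0202]
ee_rot: [-1.581, -2.714, -0.0]
ft_force: [0.4, -0.1, -0.6]
finger_gap: 0.0851
finger_force: 0.0
```

>>> play_rows([
  [0, 0, 3],
  [0, 0, 3],
  [0, 0, 0],
  [0, 0, 0],
  [0, 0, 0],
], yaw=[0, 0, 0, 0, 0], jaw=[0, 0, 0, 0, 0])

```text
time: 7.02
eef_pos: [0.4396, -0.1967, 0.0155]
ee_rot: [1.581, 2.714, -0.0]
ft_force: [-0.4, -0.1, 0.7]
finger_gap: 0.0854
finger_force: 0.0
```

>>> play_rows([
  [0, 0, 3],
  [0, 0, 2],
  [0, 0, 0],
  [0, 0, 0],
  [0, 0, 0],
], yaw=[0, 0, 0, 0, 0], jaw=[0, 0, 0, 0, 0])

```text
time: 7.43
eef_pos: [0.4393, -0.1965, 0.0101]
ee_rot: [-1.581, -2.715, -0.0]
ft_force: [0.6, 0.3, 0.3]
finger_gap: 0.0855
finger_force: 0.0
```

>>> play_rows([
  [0, 0, 0],
  [0, 0, 0],
  [0, 0, 0],
  [0, 0, 0],
  [0, 0, 0],
], yaw=[0, 0, 0, 0, 0], jaw=[1, 1, 1, 1, 1], force=40)

```text
time: 7.85
eef_pos: [0.4394, -0.1966, 0.0105]
ee_rot: [1.581, 2.714, -0.0]
ft_force: [-1.9, 2.5, 8.5]
finger_gap: 0.0618
finger_force: 41.5
```

>>> play_rows([
  [0, 0, -8],
  [0, 0, -28],
  [0, 0, -36],
  [0, 0, -36],
  [0, 0, -32],
], yaw=[0, 0, 0, 0, 0], jaw=[1, 1, 1, 1, 1])

```text
time: 8.27
eef_pos: [0.4391, -0.1963, 0.1527]
ee_rot: [1.581, 2.714, -0.0]
ft_force: [1.2, -1.0, -1.9]
finger_gap: 0.0619
finger_force: 44.4
```

>>> play_rows([
  [0, 0, 0],
  [0, 0, 0],
  [0, 0, 0],
  [0, 0, 0],
  [0, 0, 0],
], yaw=[-0.108, -0.108, -0.108, -0.108, -0.108], jaw=[1, 1, 1, 1, 1])

```text
time: 8.68
eef_pos: [0.4392, -0.1964, 0.1506]
ee_rot: [0.792, 3.04, -0.0]
ft_force: [0.4, 0.2, -1.3]
finger_gap: 0.0621
finger_force: 44.4
```

>>> play_rows([
  [0, 0, 0],
  [0, 0, 0],
  [0, 0, 0],
  [0, 0, 0],
  [0, 0, 0],
], yaw=[-0.108, -0.108, -0.106, 0, 0], jaw=[1, 1, 1, 1, 1])

```text
time: 9.1
eef_pos: [0.4392, -0.1965, 0.1504]
ee_rot: [0.307, 3.126, -0.0]
ft_force: [0.4, -0.4, -1.3]
finger_gap: 0.0622
finger_force: 44.4
```

>>> play_rows([
  [-20, 4, 0],
  [-26, 5, 0],
  [-26, 5, 0],
  [-26, 5, 0],
  [-26, 5, 0],
], yaw=[0, 0, 0, 0, 0], jaw=[1, 1, 1, 1, 1])

```text
time: 9.52
eef_pos: [0.5667, -0.1965, 0.1502]
ee_rot: [-0.309, -3.126, 0.0]
ft_force: [0.4, -0.5, -0.9]
finger_gap: 0.0621
finger_force: 44.4
```

>>> play_rows([
  [-26, 5, 0],
  [-26, 5, 0],
  [-26, 4, 0],
  [-10, 0, 0],
  [0, 0, 0],
], yaw=[0, 0, 0, 0, 0], jaw=[1, 1, 1, 1, 1])

```text
time: 9.93
eef_pos: [0.6563, -0.1999, 0.1491]
ee_rot: [-0.307, -3.126, -0.0]
ft_force: [0.4, 0.2, -2.6]
finger_gap: 0.0621
finger_force: 44.4
```

```bash
python3 - <<'E'
from h import *
s=r.state(); print(s['eef_pos'],s['finger_gap'],s['time'])
go([.6547,-.1999,.074],169)
w=cap('wrist','w4.png'); a=cap('scene','s4.png'); b=cap('side','d4.png')
A=cv2.resize(a['img'][195:305,215:375],(640,440)); B=cv2.resize(b['img'][120:210,250:410],(640,360))
W=cv2.resize(w['img'],(480,300)); 
cv2.imwrite('pics/v8.png',np.hstack([np.vstack([cv2.resize(A,(400,275)),cv2.resize(B,(400,225))]),cv2.resize(w['img'][:,120:],(400,500))])[:,:,::-1])
print(pix(w,[.640,-.197,.0946]),pix(a,[.640,-.197,.0946]),pix(b,[.640,-.197,.0946]))
E
```

```text
[ 0.65632805 -0.19986339  0.14913188] 0.062147237320416084 9.9333
[ 1.6 -0.4 75.1] phi 168.8 yaw(after) -0.004
[322.7 195.7] [286.1 240.4] [304.3 160.8]
```

View pics/v8.png

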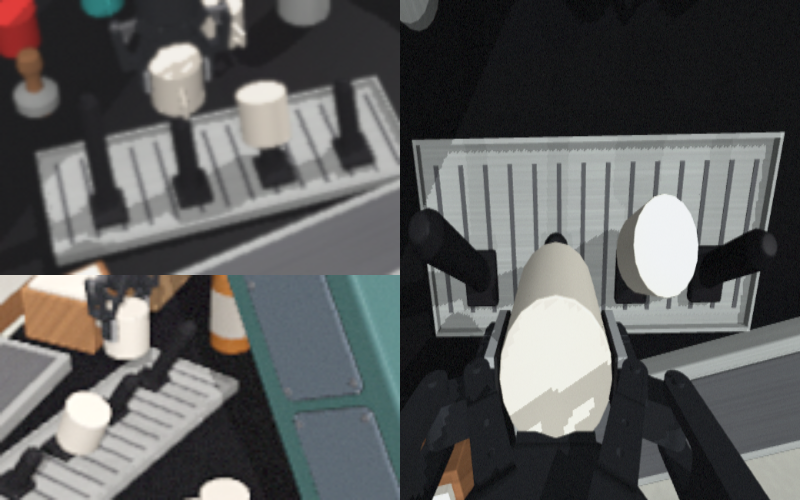

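The wrist panel shows the peg tip just ahead of the cup at full-image (322,190), against a predicted (323,196), so they line up. The long tip is near (159,180) and the other free short tip near (601,196). Next I lower the cup.

>>> play_rows([
  [1.6, 0, 15],
  [0, 0, 18],
  [0, 0, 18],
  [0, 0, 14],
  [0, 0, 10],
], yaw=[0, 0, 0, 0, 0], jaw=[1, 1, 1, 1, 1])

```text
time: 10.5
eef_pos: [0.6517, -0.1994, 0.0743]
ee_rot: [-0.305, -3.126, -0.0]
ft_force: [0.2, 0.2, -0.9]
finger_gap: 0.062
finger_force: 44.3
```

>>> play_rows([
  [-1.5, 0, 4],
  [-1.5, 0, 3],
  [-1, 0, 3],
  [0, 0, 0],
  [0, 0, 0],
], yaw=[0, 0, 0, 0, 0], jaw=[1, 1, 1, 1, 1])

```text
time: 10.92
eef_pos: [0.6573, -0.2004, 0.0656]
ee_rot: [0.302, 3.126, -0.0]
ft_force: [-0.1, -0.3, -1.3]
finger_gap: 0.0622
finger_force: 44.4
```

```bash
python3 - <<'E'
from h import *
w=cap('wrist')
import json
# from previous picture w4 (pose at TCP .6563,-.1999,.1491): rebuild camera by shifting
s=r.state(); p=s['eef_pos']; C=-w['R'].T@w['t']; C0=C+np.array([.6563,-.1999,.1491])-p
w['t']=-w['R']@C0
print('long',plane(w,159,180,.138),'short2',plane(w,601,196,.0946),'short1',plane(w,321.6,192.5,.0966))
E
```

```text
long [ 0.59974752 -0.28689721  0.138     ] short2 [0.68047806 0.00850583 0.0946    ] short1 [ 0.63684517 -0.19730878  0.0966    ]
```

>>> play_rows([
  [-1, 0, 2],
  [-1, 0, 2],
  [-0.5, 0, 2],
  [0, 0, 0],
  [0, 0, 0],
], yaw=[0, 0, 0, 0, 0], jaw=[1, 1, 1, 1, 1])

```text
time: 11.38
eef_pos: [0.6594, -0.2007, 0.0589]
ee_rot: [-0.302, -3.127, -0.0]
ft_force: [-0.2, -1.5, -1.3]
finger_gap: 0.0621
finger_force: 44.4
```

>>> play_rows([
  [0, 0, 2],
  [0, 0, 2],
  [0, 0, 1],
  [0, 0, 0],
  [0, 0, 0],
], yaw=[0, 0, 0, 0, 0], jaw=[1, 1, 1, 1, 1])

```text
time: 11.8
eef_pos: [0.66, -0.2009, 0.0543]
ee_rot: [0.302, 3.126, -0.0]
ft_force: [3.5, -1.1, -0.6]
finger_gap: 0.0618
finger_force: 44.5
```

>>> play_rows([
  [0, 0, 0],
  [0, 0, 0],
  [0, 0, 0],
  [0, 0, 0],
  [0, 0, 0],
], yaw=[0, 0, 0, 0, 0], jaw=[0, 0, 0, 0, 0])

```text
time: 12.22
eef_pos: [0.6593, -0.2007, 0.054]
ee_rot: [-0.302, -3.127, -0.0]
ft_force: [-0.1, -0.1, -0.2]
finger_gap: 0.0856
finger_force: 0.0
```

>>> play_rows([
  [0, 0, -5],
  [0, 0, -15],
  [0, 0, -25],
  [0, 0, -30],
  [0, 0, -30],
], yaw=[0, 0, 0, 0, 0], jaw=[0, 0, 0, 0, 0])

```text
time: 12.63
eef_pos: [0.659, -0.2006, 0.1605]
ee_rot: [-0.302, -3.126, -0.0]
ft_force: [-1.2, -0.8, 0.7]
finger_gap: 0.0856
finger_force: 0.0
```

```bash
python3 - <<'E'
from h import *
s=r.state(); print(s['eef_pos'],s['finger_gap'],s['time'])
a=cap('scene','s5.png'); w=cap('wrist','w5.png'); d=cap('side','d5.png')
for k,c in(('scene',a),('wrist',w),('side',d)): find(k,c,['hung_center','cup1_center'])
go([.4455,-.0515,.14],168.8)
E
```

```text
[ 0.65903305 -0.20061567  0.16048088] 0.0855865242594469 12.6333
scene hung_center 0.68 [ 0.684 -0.105  0.087] [319.5 241.1]
scene cup1_center 0.57 [ 0.316 -0.181  0.049] [255.  189.5]
wrist hung_center 0.64 [ 0.663 -0.105  0.099] [442.8 190.3]
side hung_center 0.76 [ 0.663 -0.074  0.091] [281.8 178.6]
side cup1_center 0.92 [ 0.444 -0.038  0.053] [338.  211.9]
side cup1_center 0.61 [ 0.663 -0.073  0.092] [281.5 178.6]
[238.1 105.4  18.5] phi 169.0 yaw(after) 0.003
```

>>> play_rows([
  [24, 10.5, 1],
  [24, 10.5, 1],
  [24, 10.5, 1],
  [24, 10.5, 1],
  [24, 10.5, 1],
], yaw=[0, 0, 0, 0, 0], jaw=[0, 0, 0, 0, 0])

```text
time: 13.5
eef_pos: [0.5503, -0.1254, 0.1534]
ee_rot: [-0.302, -3.126, -0.0]
ft_force: [1.0, -0.4, 0.5]
finger_gap: 0.0854
finger_force: 0.0
```

>>> play_rows([
  [24, 10.5, 1],
  [24, 10.5, 1],
  [24, 10.5, 1],
  [24, 10.5, 1],
  [24, 10.5, 1],
], yaw=[0, 0, 0, 0, 0], jaw=[0, 0, 0, 0, 0])

```text
time: 13.92
eef_pos: [0.4426, -0.051, 0.1486]
ee_rot: [-0.302, -3.126, -0.0]
ft_force: [0.3, -0.3, -0.1]
finger_gap: 0.0855
finger_force: 0.0
```

```bash
python3 - <<'E'
from h import *
s=r.state(); p=s['eef_pos']; print(p)
w=cap('wrist','w6.png'); a=cap('scene','s6.png'); b=cap('side','d6.png')
A=cv2.resize(a['img'][190:300,225:385],(400,275)); B=cv2.resize(b['img'][120:210,250:410],(400,225))
cv2.imwrite('pics/v9.png',np.hstack([np.vstack([A,B]),cv2.resize(w['img'][:,120:520],(400,400))[:, :].repeat(1,0) if 0 else cv2.resize(w['img'][:,120:520],(400,500))])[:,:,::-1])
print(pix(w,[p[0],p[1],.062]))
E
```

```text
[ 0.44255482 -0.05097549  0.14855707]
[323.1 203.6]
```

View pics/v9.png

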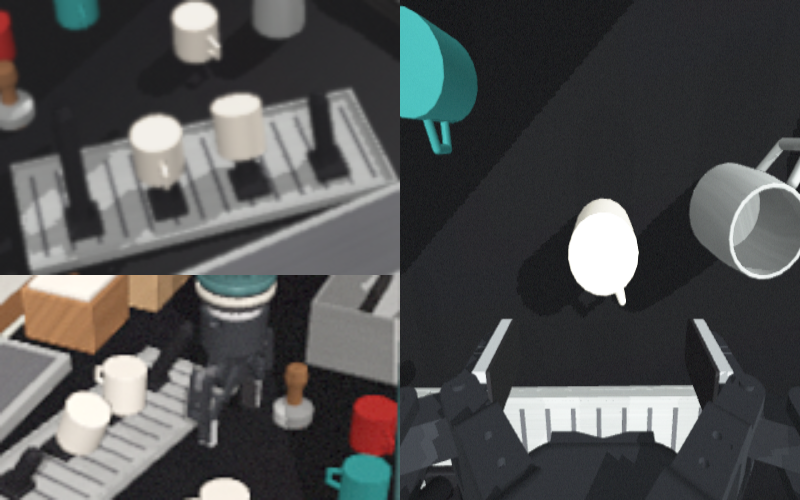

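Cup 1 hangs on its peg (left panels, beside the original hung cup). Cup B's top is at wrist (323,202), against the TCP projection (323,204), so it is centred. Next: grasp it and carry it over.

>>> play_rows([
  [0, 0, 30],
  [0, 0, 30],
  [0, 0, 30],
  [0, 0, 28],
  [0, 0, 20],
], yaw=[0, 0, 0, 0, 0], jaw=[0, 0, 0, 0, 0])

```text
time: 14.48
eef_pos: [0.4438, -0.0519, 0.0088]
ee_rot: [-0.303, -3.126, -0.0]
ft_force: [0.6, -0.3, 0.4]
finger_gap: 0.0856
finger_force: 0.0
```

>>> play_rows([
  [0, 0, 0],
  [0, 0, 0],
  [0, 0, 0],
  [0, 0, 0],
  [0, 0, 0],
], yaw=[0, 0, 0, 0, 0], jaw=[1, 1, 1, 1, 1], force=40)

```text
time: 14.9
eef_pos: [0.4449, -0.052, 0.0121]
ee_rot: [0.302, 3.125, -0.001]
ft_force: [-0.5, 0.0, -1.9]
finger_gap: 0.0607
finger_force: 43.5
```

>>> play_rows([
  [0, 0, -8],
  [0, 0, -28],
  [0, 0, -36],
  [0, 0, -36],
  [0, 0, -36],
], yaw=[0, 0, 0, 0, 0], jaw=[1, 1, 1, 1, 1])

```text
time: 15.32
eef_pos: [0.4435, -0.0516, 0.1579]
ee_rot: [0.302, 3.126, -0.0]
ft_force: [1.3, -0.2, -2.0]
finger_gap: 0.061
finger_force: 44.3
```

>>> play_rows([
  [-23.5, 10.4, 0],
  [-23.5, 10.4, 0],
  [-23.5, 10.4, 0],
  [-23.5, 10.4, 0],
  [-23.5, 10.4, 0],
], yaw=[0, 0, 0, 0, 0], jaw=[1, 1, 1, 1, 1])

```text
time: 15.73
eef_pos: [0.5704, -0.0228, 0.1564]
ee_rot: [0.302, 3.126, -0.0]
ft_force: [1.2, -0.6, -1.8]
finger_gap: 0.0615
finger_force: 44.5
```

>>> play_rows([
  [-23.5, 10.4, 0],
  [-23.5, 10.4, 0],
  [-23.5, 10.4, 0],
  [-23.5, 10.4, 0],
  [-23.5, 10.4, 0],
], yaw=[0, 0, 0, 0, 0], jaw=[1, 1, 1, 1, 1])

```text
time: 16.15
eef_pos: [0.6955, 0.0058, 0.1563]
ee_rot: [0.302, 3.126, -0.0]
ft_force: [-0.3, -0.5, -1.3]
finger_gap: 0.061
finger_force: 44.4
```

```bash
python3 - <<'E'
from h import *
s=r.state(); print(s['eef_pos'],s['finger_gap'],s['time'])
go([.6932,.0066,.074],169)
w=cap('wrist','w7.png'); 
print(pix(w,[.680,.009,.0946]))
g=w['img'][150:215,300:345].min(2); print(g[::4,::4])
E
```

```text
[0.69551459 0.00576828 0.15631708] 0.06096343305974235 16.15
[ 2.5  0.4 82.3] phi 169.0 yaw(after) -0.001
[323.4 193.9]
[[173 172  94 100 162 164 163 161 166 160  90 156]
 [172 174  91 100 163 165 162 163 163 164  92 157]
 [173 175  91 103 162 165 164 161 160 162  92 170]
 [173 176  91  90 165 163 162 161 161 160  91 169]
 [172 173  90  96 164 162 160 159 158 160  92 168]
 [175 175 107  93 166 165 166 163 165 166  89 173]
 [178 176 109  88 166 167 162 161 164 160  87 170]
 [172 170 118  85 163 162 166 164 162 164  90 170]
 [182 181 126  83 172 160 102 169 168 168  86 176]
 [176 166 114  78  16  27  29  30  27 164  89 171]
 [172 162 127  14  39  35  36  38  28  29  85 162]
 [170 163  87 142 152 159 161 167 166 157  73 168]
 [131 136 139 150 155 160 163 165 170 174 175 177]
 [134 140 144 149 156 161 167 168 171 177 178 180]
 [137 141 147 151 157 162 163 170 171 175 179 174]
 [138 141 148 153 157 161 167 167 173 174 178 181]
 [138 145 151 157 158 162 165 171 170 177 177 175]]
```

```bash
python3 - <<'E'
import cv2
for f in('w4','w7'):
    g=cv2.imread(f'pics/{f}.png').min(2)[165:215]
    for x in(314,318,322,326,330,334): 
        d=[165+i for i,v in enumerate(g[:,x]) if v<60]; print(f,x,d[:1],d[-1:])
E
```

```text
w4 314 [189] [193]
w4 318 [187] [193]
w4 322 [186] [192]
w4 326 [186] [193]
w4 330 [188] [193]
w4 334 [191] [194]
w7 314 [186] [192]
w7 318 [184] [191]
w7 322 [183] [191]
w7 326 [183] [191]
w7 330 [185] [192]
w7 334 [187] [192]
```

>>> play_rows([
  [3.5, 0.4, 16],
  [0, 0, 20],
  [0, 0, 20],
  [0, 0, 16],
  [0, 0, 10],
], yaw=[0, 0, 0, 0, 0], jaw=[1, 1, 1, 1, 1])

```text
time: 16.62
eef_pos: [0.6905, 0.0065, 0.0723]
ee_rot: [-0.302, -3.126, 0.0]
ft_force: [-0.5, 0.3, -1.6]
finger_gap: 0.0608
finger_force: 44.4
```

>>> play_rows([
  [-1.5, 0, 4],
  [-1.5, 0, 3],
  [-1, 0, 3],
  [-1, 0, 2],
  [-1, 0, 2],
], yaw=[0, 0, 0, 0, 0], jaw=[1, 1, 1, 1, 1])

```text
time: 17.03
eef_pos: [0.6976, 0.0051, 0.0596]
ee_rot: [0.302, 3.126, -0.0]
ft_force: [-0.4, 0.5, -1.2]
finger_gap: 0.0608
finger_force: 44.4
```

>>> play_rows([
  [-0.5, 0, 2],
  [0, 0, 2],
  [0, 0, 1],
  [0, 0, 0],
  [0, 0, 0],
], yaw=[0, 0, 0, 0, 0], jaw=[1, 1, 1, 1, 1])

```text
time: 17.45
eef_pos: [0.6985, 0.005, 0.0547]
ee_rot: [0.302, 3.125, 0.0]
ft_force: [5.7, -1.1, 1.2]
finger_gap: 0.061
finger_force: 44.7
```

>>> play_rows([
  [0, 0, 0],
  [0, 0, 0],
  [0, 0, 0],
  [0, 0, 0],
  [0, 0, 0],
], yaw=[0, 0, 0, 0, 0], jaw=[0, 0, 0, 0, 0])

```text
time: 17.87
eef_pos: [0.6974, 0.0052, 0.0539]
ee_rot: [-0.302, -3.126, -0.0]
ft_force: [-0.2, -0.6, -0.4]
finger_gap: 0.0854
finger_force: 0.0
```

>>> play_rows([
  [0, 0, -5],
  [0, 0, -20],
  [0, 0, -35],
  [0, 0, -40],
  [0, 0, -40],
], yaw=[0, 0, 0, 0, 0], jaw=[0, 0, 0, 0, 0])

```text
time: 18.28
eef_pos: [0.6969, 0.0052, 0.1959]
ee_rot: [-0.302, -3.126, -0.0]
ft_force: [1.2, -0.4, 0.3]
finger_gap: 0.0854
finger_force: 0.0
```

>>> play_rows([
  [17, 14, 0],
  [25, 21, 0],
  [25, 21, 0],
  [25, 21, 0],
  [25, 21, 0],
], yaw=[0, 0, 0, 0, 0], jaw=[0, 0, 0, 0, 0])

```text
time: 18.7
eef_pos: [0.6004, 0.1246, 0.1945]
ee_rot: [0.303, 3.127, 0.0]
ft_force: [0.0, 0.3, 0.2]
finger_gap: 0.0851
finger_force: 0.0
```

>>> play_rows([
  [25, 21, 0],
  [25, 21, 0],
  [25, 21, 0],
  [25, 21, 0],
  [25, 21, 0],
], yaw=[0, 0, 0, 0, 0], jaw=[0, 0, 0, 0, 0])

```text
time: 19.12
eef_pos: [0.4978, 0.2517, 0.1946]
ee_rot: [0.303, 3.127, 0.0]
ft_force: [0.5, 0.8, 0.1]
finger_gap: 0.0856
finger_force: 0.0
```

>>> play_rows([
  [0, 0, 0],
  [0, 0, 0],
  [0, 0, 0],
  [0, 0, 0],
  [0, 0, 0],
], yaw=[-0.1, -0.1, -0.1, -0.1, 0], jaw=[0, 0, 0, 0, 0])

```text
time: 19.53
eef_pos: [0.4989, 0.2508, 0.1945]
ee_rot: [-0.333, 3.124, 0.0]
ft_force: [-0.9, -0.8, 0.4]
finger_gap: 0.0855
finger_force: 0.0
```

```bash
python3 - <<'E'
from h import *
s=r.state(); p=s['eef_pos']; print(p,s['time'])
w=cap('wrist','w8.png'); a=cap('scene','s8.png'); b=cap('side','d8.png')
for k,c in(('wrist',w),('scene',a),('side',b)): find(k,c,['tumbler_center','hung_center','sugar','mat'])
m=cv2.cvtColor(w['img'],cv2.COLOR_RGB2GRAY); m=(m>95).astype(np.uint8)
n,l,st,ce=cv2.connectedComponentsWithStats(m)
for i in range(1,n):
    if st[i][4]>800: print(st[i],ce[i], cv2.minAreaRect(np.argwhere(l==i)[:,::-1].astype(np.float32)))
A=cv2.resize(a['img'][190:300,225:385],(400,275)); B=cv2.resize(b['img'][120:210,220:380],(400,225))
cv2.imwrite('pics/v10.png',np.hstack([np.vstack([A,B]),cv2.resize(w['img'][:300,160:480],(400,375)).repeat(1,0) if 0 else cv2.resize(w['img'][:,120:520],(400,500))])[:,:,::-1])
E
```

```text
[0.49891666 0.25080434 0.19449801] 19.5333
wrist tumbler_center 0.95 [0.497 0.271 0.066] [342.7 193.3]
wrist hung_center 0.71 [ 0.663 -0.071  0.059] [ 16.7 268.5]
wrist sugar 0.8 [0.524 0.427 0.1  ] [495.6 262.3]
wrist mat 0.61 [0.46  0.248 0.003] [327.9 145.5]
scene tumbler_center 0.57 [0.528 0.261 0.055] [391.2 184.2]
scene hung_center 0.6 [ 0.685 -0.104  0.089] [320.1 240.9]
scene sugar 0.91 [0.559 0.429 0.076] [435.5 170.5]
scene sugar 0.63 [ 0.685 -0.104  0.09 ] [320.  240.7]
scene sugar 0.27 [ 0.674 -0.208  0.097] [287.3 248.6]
scene sugar 0.24 [ 0.642 -0.304  0.081] [254.1 256.2]
scene mat 0.64 [0.545 0.247 0.007] [389.4 198.3]
side tumbler_center 0.84 [0.502 0.287 0.058] [270.3 277.3]
side tumbler_center 0.47 [0.708 0.031 0.076] [254.2 196.3]
side tumbler_center 0.28 [ 0.652 -0.185  0.089] [299.8 163. ]
side sugar 0.67 [0.523 0.469 0.091] [221.7 321.2]
side sugar 0.48 [0.498 0.291 0.061] [270.9 278.4]
[ 106   52  118   86 6739] [168.12524113  97.77504081] ((166.5325164794922, 97.03860473632812), (82.01622772216797, 119.6233139038086), 83.57124328613281)
[ 310  144   60  110 5991] [339.53580371 196.668002  ] ((339.5, 198.5), (109.0, 59.0), 90.0)
[    0   180   187   220 22521] [ 70.27858443 280.59109276] ((92.99998474121094, 289.4999694824219), (185.99996948242188, 218.99996948242188), 0.0)
[ 439  205  119  108 7856] [499.38161914 259.19666497] ((493.9267272949219, 257.7626647949219), (130.40591430664062, 79.66075134277344), 40.36453628540039)
[ 261  290   91   65 4380] [306.31872146 321.91369863] ((304.55560302734375, 320.41717529296875), (61.74289321899414, 90.3392333984375), 85.98582458496094)
[ 136  367   47   33 1016] [160.16830709 386.3730315 ] ((159.0, 383.0), (32.0, 46.0), 90.0)
```

View pics/v10.png

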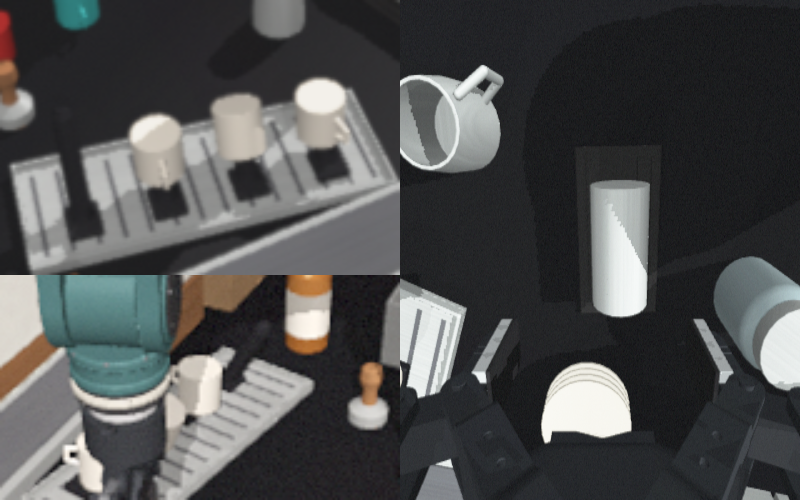

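All three cups hang (scene panel). The tumbler lies along tool x in the wrist view: closed end at rows 144–152, mouth at row 253, columns 310–370. I'm out of pictures, so from here I go by numbers.

```bash
python3 - <<'E'
from h import *
s=r.state(); p=s['eef_pos']; M=Ro.from_rotvec(s['ee_rot']).as_matrix()
w=cap('wrist'); g=cv2.cvtColor(w['img'],cv2.COLOR_RGB2GRAY)
print('col340',g[136:168:2,340]); 
for y in(165,190,215,240): 
    d=np.where(g[y,290:400]>80)[0]+290; print(y,d.min(),d.max())
T=lambda u,v,z:(M.T@(plane(w,u,v,z)-p)*1000)[:2].round(1)
for z in(.064,.070): print(z,'mouth',T(340,253,z),'closed',[ (v,T(340,v,z)) for v in(146,150,154)])
print('center line at z .045', T(339.5,165,.045),T(339.5,240,.045))
print('low edge',T(340,144,.008))
E
```

```text
col340 [ 40  41  42  39 121 131 130 131 190 195 195 196 197 194 198 194]
165 310 368
190 311 368
215 312 367
240 313 366
0.064 mouth [-70.7  18.5] closed [(146, array([45.3, 16.4])), (150, array([41.4, 16.5])), (154, array([37.5, 16.5]))]
0.07 mouth [-67.5  18.1] closed [(146, array([46., 16.])), (150, array([42.2, 16.1])), (154, array([38.4, 16.2]))]
center line at z .045 [23.2 17.4] [-63.9  18.9]
low edge [41.3 19.8]
```

>>> play_rows([
  [22, 9, 0],
  [23, 8.7, 0],
  [0, 0, 0],
  [0, 0, 20],
  [0, 0, 30],
], yaw=[0, 0, 0, 0, 0], jaw=[0, 0, 0, 0, 0])

```text
time: 20.75
eef_pos: [0.4528, 0.2595, 0.1457]
ee_rot: [-0.325, 3.12, 0.002]
ft_force: [1.1, -0.5, -0.4]
finger_gap: 0.0848
finger_force: 0.0
```

>>> play_rows([
  [0, 0, 30],
  [0, 0, 30],
  [0, 0, 25],
  [0, 0, 20],
  [0, 0, 10],
], yaw=[0, 0, 0, 0, 0], jaw=[0, 0, 0, 0, 0])

```text
time: 21.17
eef_pos: [0.4504, 0.2583, 0.0267]
ee_rot: [0.324, -3.122, 0.001]
ft_force: [-0.3, -0.5, -0.7]
finger_gap: 0.0856
finger_force: 0.0
```

>>> play_rows([
  [0, 0, 8],
  [0, 0, 7],
  [0, 0, 6],
  [0, 0, 2],
  [0, 0, 0],
], yaw=[0, 0, 0, 0, 0], jaw=[0, 0, 0, 0, 0])

```text
time: 21.58
eef_pos: [0.4514, 0.2588, 0.006]
ee_rot: [-0.325, 3.125, -0.0]
ft_force: [-0.4, -0.1, 0.8]
finger_gap: 0.0855
finger_force: 0.0
```

>>> play_rows([
  [0, 0, 0],
  [0, 0, 0],
  [0, 0, 0],
  [0, 0, 0],
  [0, 0, 0],
], yaw=[0, 0, 0, 0, 0], jaw=[1, 1, 1, 1, 1], force=20)

```text
time: 22.0
eef_pos: [0.4518, 0.2587, 0.0068]
ee_rot: [-0.325, 3.123, -0.0]
ft_force: [-1.6, -2.8, 7.0]
finger_gap: 0.0637
finger_force: 20.4
```

Gripped at 64 mm. I'll lift and check whether it swings mouth-down.

>>> play_rows([
  [0, 0, -10],
  [0, 0, -20],
  [0, 0, -20],
  [0, 0, -20],
  [0, 0, -20],
], yaw=[0, 0, 0, 0, 0], jaw=[1, 1, 1, 1, 1])

```text
time: 22.42
eef_pos: [0.4512, 0.2588, 0.0974]
ee_rot: [-0.325, 3.125, 0.0]
ft_force: [0.6, -0.2, -1.6]
finger_gap: 0.0635
finger_force: 22.8
```

>>> play_rows([
  [0, 0, -20],
  [0, 0, -20],
  [0, 0, -20],
  [0, 0, -10],
  [0, 0, 0],
], yaw=[0, 0, 0, 0, 0], jaw=[1, 1, 1, 1, 1])

```text
time: 22.83
eef_pos: [0.4523, 0.2592, 0.1684]
ee_rot: [-0.325, 3.121, 0.002]
ft_force: [0.4, -0.4, -1.8]
finger_gap: 0.0629
finger_force: 22.8
```

```bash
cat > t.py <<'E'
from h import *
# fit tumbler tilt: project cylinder silhouettes in all cameras vs bright mask
s=r.state(); p=s['eef_pos']; M=Ro.from_rotvec(s['ee_rot']).as_matrix(); print(p.round(4),s['finger_gap'],s['finger_force'],s['time'])
for k in('wrist','side','scene'):
    c=cap(k,f't_{k}.png'); 
    for d in r.spot_in(k,'tumbler_center'):
        if d['score']>.3:
            w=world(c,d['centre']); print(k,round(d['score'],2),w.round(3),'tool',(M.T@(w-p)*1000).round(0),pix(c,w))
    g=cv2.cvtColor(c['img'],cv2.COLOR_RGB2GRAY)
    for tilt in(0,30,60,90):
        t=np.radians(tilt); ax=M@np.array([-np.cos(t),0,np.sin(t)])  # bottom->mouth
        piv=p+M@np.array([-7,0,-32])/1000
        print(k,tilt,'mouth ctr px',pix(c,piv+ax*.102),'bottom',pix(c,piv-ax*.008))
E
python3 t.py
```

```text
[0.4523 0.2592 0.1684] 0.06292633682129763 22.82394136651419 22.8333
wrist 0.9 [0.456 0.261 0.207] tool [ -4.   1. -39.] [325.4 295.4]
wrist 0.53 [0.472 0.261 0.004] tool [-19.  -2. 164.] [321.3 198.9]
wrist 0 mouth ctr px [323.9 438.1] bottom [324.1 277.6]
wrist 30 mouth ctr px [323.5 351.8] bottom [324.2 284.3]
wrist 60 mouth ctr px [323.4 280.8] bottom [324.2 293.4]
wrist 90 mouth ctr px [323.4 218.1] bottom [324.2 302.2]
side 0.59 [0.518 0.294 0.205] tool [-71.  21. -36.] [258.9 237.3]
side 0 mouth ctr px [247.4 230.3] bottom [290.3 237.5]
side 30 mouth ctr px [254.5 245.8] bottom [289.8 236.3]
side 60 mouth ctr px [269.5 258.4] bottom [288.6 235.2]
side 90 mouth ctr px [288.7 265.4] bottom [287.  234.6]
scene 0.76 [0.526 0.256 0.205] tool [-72. -18. -36.] [393.2 150.3]
scene 0 mouth ctr px [404.9 154.2] bottom [381.9 140.1]
scene 30 mouth ctr px [400.6 164.5] bottom [382.2 139.3]
scene 60 mouth ctr px [392. 168.] bottom [382.8 138.9]
scene 90 mouth ctr px [381.7 164.4] bottom [383.6 139.2]
```

The tumbler is still level, so friction is holding it. I'll go back down near the mat and ease the grip so that it pivots there with little to fall.

>>> play_rows([
  [0, 0, 20],
  [0, 0, 30],
  [0, 0, 30],
  [0, 0, 28],
  [0, 0, 15],
], yaw=[0, 0, 0, 0, 0], jaw=[1, 1, 1, 0.6, 0.4])

```text
time: 23.55
eef_pos: [0.4496, 0.2582, 0.0398]
ee_rot: [0.325, -3.121, 0.001]
ft_force: [0.3, 0.0, -2.2]
finger_gap: 0.0633
finger_force: 22.9
```

>>> play_rows([
  [0, 0, 0],
  [0, 0, 0],
  [0, 0, 0],
  [0, 0, 0],
  [0, 0, 0],
], yaw=[0, 0, 0, 0, 0], jaw=[0.35, 0.33, 0.31, 0.3, 0.3])

```text
time: 23.97
eef_pos: [0.452, 0.2591, 0.0441]
ee_rot: [-0.325, 3.123, 0.001]
ft_force: [0.2, -0.6, -0.6]
finger_gap: 0.0629
finger_force: 23.0
```

>>> play_rows([
  [0, 0, 0],
  [0, 0, 0],
  [0, 0, 0],
  [0, 0, 0],
  [0, 0, 0],
], yaw=[0, 0, 0, 0, 0], jaw=[0.29, 0.28, 0.27, 0.27, 0.27])

```text
time: 24.38
eef_pos: [0.4514, 0.2588, 0.0431]
ee_rot: [-0.325, 3.125, 0.0]
ft_force: [-1.1, 0.6, -2.0]
finger_gap: 0.0629
finger_force: 23.0
```

```bash
python3 t.py | grep -v "ctr px"
```

```text
[0.4514 0.2588 0.0431] 0.0629355432356 22.964441553340293 24.3833
wrist 0.71 [0.454 0.262 0.083] tool [ -3.   2. -40.] [329.2 294.5]
side 0.67 [0.519 0.296 0.078] tool [-74.  23. -35.] [262.2 272.7]
scene 0.96 [0.525 0.257 0.082] tool [-72. -17. -39.] [390.5 178.1]
```

>>> play_rows([
  [0, 0, 0],
  [0, 0, 0],
  [0, 0, 0],
  [0, 0, 0],
  [0, 0, 0],
], yaw=[0, 0, 0, 0, 0], jaw=[0.265, 0.262, 0.26, 0.26, 0.26])

```text
time: 25.1
eef_pos: [0.4513, 0.2588, 0.0431]
ee_rot: [0.325, -3.125, 0.0]
ft_force: [-0.4, 0.5, -2.4]
finger_gap: 0.0632
finger_force: 22.2
```

>>> play_rows([
  [0, 0, 0],
  [0, 0, 0],
  [0, 0, 0],
  [0, 0, 0],
  [0, 0, 0],
], yaw=[0, 0, 0, 0, 0], jaw=[0.255, 0.253, 0.25, 0.25, 0.25])

```text
time: 25.52
eef_pos: [0.4514, 0.2588, 0.0431]
ee_rot: [-0.325, 3.125, 0.0]
ft_force: [0.5, -0.1, -0.9]
finger_gap: 0.0641
finger_force: 8.1
```

```bash
python3 t.py | grep -v "ctr px"
```

```text
[0.4514 0.2588 0.0431] 0.0641035075431251 8.062185225135181 25.5167
wrist 0.77 [0.455 0.26  0.078] tool [ -3.   0. -35.] [324.5 289.2]
side 0.65 [0.515 0.294 0.069] tool [-69.  21. -26.] [264.5 275.1]
scene 0.82 [0.522 0.257 0.074] tool [-68. -17. -31.] [389.6 179.6]
```

Easing to about 8 N lets it tilt. I'll ease slightly more and raise.

>>> play_rows([
  [0, 0, 0],
  [0, 0, 0],
  [0, 0, 0],
  [0, 0, 0],
  [0, 0, 0],
], yaw=[0, 0, 0, 0, 0], jaw=[0.249, 0.249, 0.248, 0.248, 0.248])

```text
time: 26.23
eef_pos: [0.4514, 0.2588, 0.0431]
ee_rot: [-0.325, 3.125, 0.0]
ft_force: [0.4, 0.6, -1.3]
finger_gap: 0.0642
finger_force: 6.2
```

>>> play_rows([
  [0, 0, -4],
  [0, 0, -6],
  [0, 0, -6],
  [0, 0, -4],
  [0, 0, 0],
], yaw=[0, 0, 0, 0, 0], jaw=[0.248, 0.248, 0.248, 0.248, 0.248])

```text
time: 26.65
eef_pos: [0.4519, 0.259, 0.0643]
ee_rot: [-0.325, 3.123, 0.001]
ft_force: [-1.3, 0.6, -0.0]
finger_gap: 0.0641
finger_force: 6.7
```

```bash
python3 t.py | grep -v "ctr px"
```

```text
[0.4519 0.259  0.0643] 0.06407039558098714 6.651988213561708 26.65
wrist 0.86 [0.455 0.258 0.098] tool [ -3.  -2. -34.] [319.7 287.5]
wrist 0.5 [0.499 0.442 0.06 ] tool [-83. 169.   4.] [567.9 354.9]
side 0.73 [0.506 0.292 0.076] tool [-59.  21. -12.] [267.7 273.6]
scene 0.74 [0.516 0.255 0.08 ] tool [-61. -17. -16.] [388.4 177.4]
scene 0.32 [ 0.726 -0.003  0.028] tool [-214. -312.   36.] [354.8 251.4]
```

>>> play_rows([
  [0, 0, -4],
  [0, 0, -6],
  [0, 0, -6],
  [0, 0, -4],
  [0, 0, 0],
], yaw=[0, 0, 0, 0, 0], jaw=[0.248, 0.248, 0.248, 0.248, 0.248])

```text
time: 27.37
eef_pos: [0.4519, 0.259, 0.0842]
ee_rot: [-0.325, 3.123, 0.001]
ft_force: [-0.7, 1.0, 2.1]
finger_gap: 0.0642
finger_force: 8.0
```

>>> play_rows([
  [0, 0, -4],
  [0, 0, -6],
  [0, 0, -6],
  [0, 0, -4],
  [0, 0, 0],
], yaw=[0, 0, 0, 0, 0], jaw=[0.248, 0.248, 0.248, 0.248, 0.248])

```text
time: 27.78
eef_pos: [0.4518, 0.259, 0.1041]
ee_rot: [-0.325, 3.123, 0.001]
ft_force: [0.3, 0.2, -1.6]
finger_gap: 0.0642
finger_force: 8.9
```

```bash
python3 t.py | grep -v "ctr px"
```

```text
[0.4518 0.259  0.1041] 0.06416216604395635 8.866284377513693 27.7833
wrist 0.55 [0.457 0.26  0.136] tool [ -5.  -0. -32.] [323.8 288.4]
side 0.73 [0.473 0.289 0.095] tool [-27.  25.   9.] [279.  272.3]
scene 0.71 [0.496 0.253 0.104] tool [-42. -15.  -0.] [385.4 169.3]
```

>>> play_rows([
  [0, 0, 0],
  [0, 0, 0],
  [0, 0, 0],
  [0, 0, -10],
  [0, 0, -20],
], yaw=[0, 0, 0, 0, 0], jaw=[1, 1, 1, 1, 1], force=40)

```text
time: 28.5
eef_pos: [0.4502, 0.2583, 0.1318]
ee_rot: [0.324, -3.121, 0.001]
ft_force: [-0.1, 0.1, -1.9]
finger_gap: 0.0625
finger_force: 44.4
```

>>> play_rows([
  [0, 0, -20],
  [0, 0, -20],
  [0, 0, -20],
  [0, 0, 0],
  [0, 0, 0],
], yaw=[0, 0, 0, 0, 0], jaw=[1, 1, 1, 1, 1])

```text
time: 28.92
eef_pos: [0.4517, 0.259, 0.1934]
ee_rot: [-0.325, 3.123, 0.001]
ft_force: [-0.6, -0.1, -2.7]
finger_gap: 0.0628
finger_force: 44.4
```

```bash
cat > fit.py <<'E'
from h import *
s=r.state(); p=s['eef_pos']; M=Ro.from_rotvec(s['ee_rot']).as_matrix(); print(p.round(4),s['finger_gap'],s['finger_force'],s['time'])
# fit tilt and pivot offset: cylinder silhouette (convex hull of both rims) vs bright mask, side + scene
V=[]
for k in('side','scene'):
    c=cap(k,f'f_{k}.png'); hsv=cv2.cvtColor(c['img'],cv2.COLOR_RGB2HSV)
    m=((hsv[:,:,2]>85)&(hsv[:,:,1]<50)).astype(np.uint8); V.append((c,m))
a=np.linspace(0,2*np.pi,40)
def score(q):
    t,x,z=q; t=np.radians(t); ax=M@np.array([-np.cos(t),0,np.sin(t)]); n=M@np.array([np.sin(t),0,np.cos(t)]); y=M[:,1]
    ctr=p+M@np.array([x,0,z])/1000; S=0
    for c,m in V:
        P=[pix(c,ctr+e*ax+.032*(np.cos(u)*n+np.sin(u)*y)) for e in(-.055,.055) for u in a]
        h=cv2.convexHull(np.array(P,np.float32)).astype(np.int32); k=np.zeros_like(m); cv2.fillConvexPoly(k,h,1)
        ring=cv2.dilate(k,np.ones((9,9)))-k
        S+=(m[k>0].mean()-m[ring>0].mean())
    return S
best=max(((score((t,x,z)),t,x,z) for t in range(0,120,10) for x in range(-70,11,8) for z in range(-40,41,8)))
b=best
for d in((5,4,4),(2.5,2,2)):
    b=max(((score((b[1]+i*d[0],b[2]+j*d[1],b[3]+l*d[2])),b[1]+i*d[0],b[2]+j*d[1],b[3]+l*d[2]) for i in(-2,-1,0,1,2) for j in(-2,-1,0,1,2) for l in(-2,-1,0,1,2)))
print('score,tilt(90=mouth down),x,z tool',b)
for t in(30,45,60,75,90): print(t,round(max(score((t,b[2]+j*4,b[3]+l*4)) for j in range(-4,5) for l in range(-3,4)),3))
E
python3 fit.py
```

```text
[0.4517 0.259  0.1934] 0.0628462676380358 44.39728491590358 28.9167
score,tilt(90=mouth down),x,z tool (np.float64(1.502756930150727), 70.0, -28, 16)
30 0.93
45 1.116
60 1.354
75 1.394
90 1.018
```

```bash
python3 - <<'E'
from h import *
c=cap('scene'); print('syrup base',plane(c,196,288,.0), 'caddy top corners',plane(c,118,222,.1),plane(c,180,210,.1),plane(c,185,240,.1))
b=cap('side'); print('syrup side',plane(b,343,148,0)); find('scene',c,['syrup','tamper']); find('side',b,['syrup'])
go([.55,-.28,.235],169)
E
```

```text
syrup base [ 0.60821118 -0.48820262  0.        ] caddy top corners [ 0.31822538 -0.64384147  0.1       ] [ 0.35618835 -0.45266989  0.1       ] [ 0.49811805 -0.47229767  0.1       ]
syrup side [ 0.60140563 -0.47568214  0.        ]
scene syrup 0.71 [ 0.625 -0.482  0.125] [191.  264.3]
scene syrup 0.27 [ 0.717 -0.007  0.097] [352.9 234.8]
scene syrup 0.27 [ 0.707 -0.106  0.031] [323.  258.5]
scene tamper 0.56 [ 0.455 -0.331  0.028] [228.2 232.1]
side syrup 0.94 [ 0.6   -0.456  0.107] [342.5 127.2]
[  14.  -547.5  -42.4] phi -168.1 yaw(after) 0.399
```

>>> play_rows([
  [0, 0, -10],
  [0, -5, -15],
  [0.7, -15, -14],
  [0.7, -25, -4],
  [0.7, -30, 0],
], yaw=[0, 0, 0, 0, 0], jaw=[1, 1, 1, 1, 1])

```text
time: 29.68
eef_pos: [0.4651, 0.185, 0.2369]
ee_rot: [-0.328, 3.123, 0.001]
ft_force: [0.5, -1.0, -1.1]
finger_gap: 0.0626
finger_force: 44.4
```

>>> play_rows([
  [1, -30, 0],
  [1, -30, 0],
  [1, -30, 0],
  [1, -30, 0],
  [1, -30, 0],
], yaw=[0, 0, 0, 0, 0], jaw=[1, 1, 1, 1, 1])

```text
time: 30.1
eef_pos: [0.4906, 0.0357, 0.2359]
ee_rot: [0.325, -3.124, -0.0]
ft_force: [0.9, -0.3, -1.5]
finger_gap: 0.0628
finger_force: 44.4
```

>>> play_rows([
  [1, -30, 0],
  [1, -30, 0],
  [1, -30, 0],
  [1, -30, 0],
  [1, -30, 0],
], yaw=[0, 0, 0, 0, 0], jaw=[1, 1, 1, 1, 1])

```text
time: 30.52
eef_pos: [0.5166, -0.1122, 0.2358]
ee_rot: [0.325, -3.124, -0.0]
ft_force: [0.9, -0.3, -2.6]
finger_gap: 0.0631
finger_force: 44.4
```

>>> play_rows([
  [1, -30, 0],
  [1, -30, 0],
  [1, -30, 0],
  [1, -30, 0],
  [1, -30, 0],
], yaw=[0, 0, 0, 0, 0], jaw=[1, 1, 1, 1, 1])

```text
time: 30.93
eef_pos: [0.5426, -0.2601, 0.2357]
ee_rot: [0.325, -3.124, -0.0]
ft_force: [1.0, 0.2, -1.7]
finger_gap: 0.0625
finger_force: 44.4
```

>>> play_rows([
  [0, -22, 0],
  [0, 0, 0],
  [0, 0, 0],
  [0, 0, 0],
  [0, 0, 0],
], yaw=[0, 0.1, 0.1, 0.1, 0.1], jaw=[1, 1, 1, 1, 1])

```text
time: 31.35
eef_pos: [0.547, -0.2802, 0.2355]
ee_rot: [-0.311, -3.125, -0.001]
ft_force: [-0.5, -0.7, -2.3]
finger_gap: 0.0626
finger_force: 44.5
```

```bash
python3 fit.py; python3 - <<'E'
from h import *
go([.541,-.281,.24],169)
c=cap('wrist','w9.png'); find('wrist',c,['long_tip','tumbler_center'])
print('pred long tip', pix(c,[.597,-.292,.138]),'base',pix(c,[.67,-.309,.01]))
g=cv2.cvtColor(c['img'],cv2.COLOR_RGB2GRAY); 
for y in range(170,300,10): print(y,g[y,230:420:10])
E
```

```text
[ 0.547  -0.2802  0.2355] 0.06256049126574144 44.509561727318214 31.35
score,tilt(90=mouth down),x,z tool (np.float64(1.496725498683344), 67.5, -26, 18)
30 1.188
45 1.245
60 1.43
75 1.464
90 1.319
[ 5.8 -2.1 -4.3] phi 168.8 yaw(after) -0.003
wrist tumbler_center 0.84 [ 0.552 -0.283  0.268] [320.  287.9]
pred long tip [320.9 250.5] base [319.7 256.2]
170 [29 24 21 23 26 35 35 33 37 37 35 37 39 31 36 35 37 44 36]
180 [ 33  24  20  22  37  65  66  98  99 130 128 129 159 159 161 164 167 166
 166]
190 [ 28  26  30  28 237 235 238 235 234 228 224 233 230 229 228 221 223 224
 224]
200 [ 23  26  39  26 237 174 235 233 229 221 183 227 131 228 228 223 225 225
 227]
210 [ 27  40  37  25 212 220 234 232 229 220 167 227 133 227 227 220 220 222
 224]
220 [ 38  39  35  29 176 227 236 237 234 227 174 233 133 231 229 226 226 226
 230]
230 [ 34  41  37  28 208 234 235 232  94  95 128 136 130 232 219 233 185 223
 239]
240 [ 40  36  39  24 230 236 147 193 197 199 199 200 172 183 135 151 170 208
 233]
250 [ 38  39 134  28 235 196 199 201 193 196 202 199 243 246 105 145 186 255
 255]
260 [ 37  36 133  26 190 196 202 192 194 192 199 244 246 245 242 118  44 185
 162]
270 [ 35 134  34  26 187 192 194 201 189 189 239 242 244 244 241 168  27 185
  50]
280 [ 41 134  23 190 187 184 190 192 194 242 240 241 243 189 188 192  26  45
 186]
290 [ 37 172  24 188 195 188 188 190 244 241 243 241 191 192 194 185  25  45
 138]
```

>>> play_rows([
  [3, -1, 0],
  [2.6, -0.7, 5],
  [0, 0, 7],
  [-4, 0, 10],
  [-4, 0, 10],
], yaw=[0, 0, 0, 0, 0], jaw=[1, 1, 1, 1, 1])

```text
time: 32.02
eef_pos: [0.5493, -0.2822, 0.203]
ee_rot: [0.302, 3.127, 0.0]
ft_force: [-0.5, -0.0, -1.8]
finger_gap: 0.0629
finger_force: 44.5
```

>>> play_rows([
  [-4, 0, 9],
  [-4, 0, 9],
  [-3, 0, 7],
  [0, 0, 0],
  [0, 0, 0],
], yaw=[0, 0, 0, 0, 0], jaw=[1, 1, 1, 1, 1])

```text
time: 32.43
eef_pos: [0.56, -0.2841, 0.1786]
ee_rot: [-0.302, -3.126, -0.001]
ft_force: [-0.6, 0.2, -1.4]
finger_gap: 0.0626
finger_force: 44.5
```

```bash
python3 fit.py; python3 - <<'E'
from h import *
for k in('scene','side'):
    c=cap(k,f'p_{k}.png'); find(k,c,['long_tip','tumbler_center'],.3)
E
```

```text
[ 0.56   -0.2841  0.1786] 0.06259024944536161 44.513374173111515 32.4333
score,tilt(90=mouth down),x,z tool (np.float64(1.4473678929373661), 70.0, -26, 16)
30 1.357
45 1.282
60 1.399
75 1.396
90 1.156
scene long_tip 0.89 [ 0.65  -0.306  0.064] [255. 262.]
scene long_tip 0.37 [ 0.726 -0.004  0.028] [354.4 251.7]
scene tumbler_center 0.59 [ 0.606 -0.292  0.184] [249.4 222.7]
scene tumbler_center 0.45 [0.514 0.273 0.005] [390.8 191.4]
side long_tip 0.68 [ 0.641 -0.293  0.06 ] [315.4 155.5]
side tumbler_center 0.57 [ 0.582 -0.263  0.17 ] [327.3 137. ]
```

>>> play_rows([
  [-3, 0, 7],
  [-3, 0, 7],
  [-3, 0, 7],
  [-3, 0, 7],
  [-3, 0, 7],
], yaw=[0, 0, 0, 0, 0], jaw=[1, 1, 1, 1, 1])

```text
time: 33.25
eef_pos: [0.5749, -0.2871, 0.1429]
ee_rot: [-0.302, -3.126, -0.0]
ft_force: [-0.6, -0.2, -2.2]
finger_gap: 0.0626
finger_force: 44.5
```

>>> play_rows([
  [-3, 0, 6],
  [-3, 0, 6],
  [-2, 0, 4],
  [0, 0, 0],
  [0, 0, 0],
], yaw=[0, 0, 0, 0, 0], jaw=[1, 1, 1, 1, 1])

```text
time: 33.67
eef_pos: [0.5826, -0.2887, 0.1279]
ee_rot: [-0.302, -3.127, -0.0]
ft_force: [-0.3, -0.8, -1.1]
finger_gap: 0.0627
finger_force: 44.4
```

>>> play_rows([
  [-2, 0, 4],
  [-2, 0, 4],
  [0, 0, 2],
  [0, 0, 0],
  [0, 0, 0],
], yaw=[0, 0, 0, 0, 0], jaw=[1, 1, 1, 1, 1])

```text
time: 34.08
eef_pos: [0.5865, -0.2894, 0.118]
ee_rot: [-0.302, -3.127, -0.0]
ft_force: [0.8, -0.2, -3.3]
finger_gap: 0.0632
finger_force: 44.1
```

>>> play_rows([
  [-1, 0, 2],
  [-1, 0, 2],
  [-1, 0, 2],
  [0, 0, 0],
  [0, 0, 0],
], yaw=[0, 0, 0, 0, 0], jaw=[1, 1, 1, 1, 1])

```text
time: 34.5
eef_pos: [0.5894, -0.29, 0.1119]
ee_rot: [-0.302, -3.127, -0.0]
ft_force: [1.1, -0.3, -1.9]
finger_gap: 0.0626
finger_force: 44.0
```

>>> play_rows([
  [-1, 0, 2],
  [-1, 0, 2],
  [0, 0, 0],
  [0, 0, 0],
  [0, 0, 0],
], yaw=[0, 0, 0, 0, 0], jaw=[1, 1, 1, 1, 1])

```text
time: 34.92
eef_pos: [0.5914, -0.2904, 0.108]
ee_rot: [-0.302, -3.127, -0.0]
ft_force: [1.4, -1.0, -2.5]
finger_gap: 0.0628
finger_force: 44.0
```

>>> play_rows([
  [-1, 0, 2],
  [0, 0, 1],
  [0, 0, 0],
  [0, 0, 0],
  [0, 0, 0],
], yaw=[0, 0, 0, 0, 0], jaw=[1, 1, 1, 1, 1])

```text
time: 35.33
eef_pos: [0.5919, -0.2906, 0.1071]
ee_rot: [0.303, 3.126, -0.002]
ft_force: [-10.5, 4.0, 24.0]
finger_gap: 0.0625
finger_force: 46.8
```

Firm contact (24 N) at the predicted height: the peg tip is on the tumbler's floor. I'll relieve the load, open, and withdraw upward.

>>> play_rows([
  [0, 0, -1],
  [0, 0, 0],
  [0, 0, 0],
  [0, 0, 0],
  [0, 0, 0],
], yaw=[0, 0, 0, 0, 0], jaw=[0.6, 0.26, 0.25, 0.24, 0.2])

```text
time: 35.75
eef_pos: [0.5924, -0.2906, 0.1063]
ee_rot: [0.302, 3.127, -0.0]
ft_force: [-0.9, 0.9, -0.3]
finger_gap: 0.0684
finger_force: 0.0
```

>>> play_rows([
  [0, 0, 0],
  [0, 0, 0],
  [0, 0, 0],
  [0, 0, 0],
  [0, 0, 0],
], yaw=[0, 0, 0, 0, 0], jaw=[0, 0, 0, 0, 0])

```text
time: 36.17
eef_pos: [0.5924, -0.2905, 0.106]
ee_rot: [-0.302, -3.127, -0.0]
ft_force: [-0.9, -0.4, 0.5]
finger_gap: 0.0854
finger_force: 0.0
```

>>> play_rows([
  [0, 0, -4],
  [0, 0, -10],
  [0, 0, -16],
  [0, 0, -25],
  [0, 0, -30],
], yaw=[0, 0, 0, 0, 0], jaw=[0, 0, 0, 0, 0])

```text
time: 36.58
eef_pos: [0.5918, -0.2902, 0.1919]
ee_rot: [-0.302, -3.126, -0.001]
ft_force: [0.9, -0.5, -0.0]
finger_gap: 0.0856
finger_force: 0.0
```

>>> play_rows([
  [15, 0, -20],
  [25, 0, -10],
  [25, 0, 0],
  [25, 0, 0],
  [25, 0, 0],
], yaw=[0, 0, 0, 0, 0], jaw=[0, 0, 0, 0, 0])

```text
time: 37.0
eef_pos: [0.4785, -0.2683, 0.2222]
ee_rot: [0.302, 3.126, -0.001]
ft_force: [0.2, -0.6, -0.5]
finger_gap: 0.0854
finger_force: 0.0
```

```bash
python3 - <<'E'
from h import *
s=r.state(); print(s['eef_pos'],s['time'])
V=[]
for k in('scene','side'):
    c=cap(k,f'e_{k}.png'); find(k,c,['tumbler_center','hung_center','cup1_center','jug','tamper','sugar'],.35)
    hsv=cv2.cvtColor(c['img'],cv2.COLOR_RGB2HSV); V.append((c,((hsv[:,:,2]>85)&(hsv[:,:,1]<50)).astype(np.uint8)))
a=np.linspace(0,2*np.pi,40); H=np.array([.982,-.191,0]); E=np.array([.191,.982,0]); Z=np.array([0,0,1.])
def fit(T,r_,L,dep,name):
    # cup with inner floor at T + offset, axis tilted t from vertical in lean plane
    best=None
    for t in range(0,46,5):
        q=np.radians(t); ax=np.sin(q)*H-np.cos(q)*Z; n=np.cos(q)*H+np.sin(q)*Z
        for o in range(-16,25,4):
            for up in range(-8,50,4):
                fl=T+o/1000*n-up/1000*ax; b=fl-(L-dep)*ax; S=0
                for c,m in V:
                    P=[pix(c,b+e*ax+r_*(np.cos(u)*n+np.sin(u)*E)) for e in(0,L) for u in a[::2]]
                    h=cv2.convexHull(np.array(P,np.float32)).astype(np.int32); k=np.zeros_like(m); cv2.fillConvexPoly(k,h,1)
                    x,y,w,hh=cv2.boundingRect(h); sl=np.s_[max(y-6,0):y+hh+6,max(x-6,0):x+w+6]
                    kk=k[sl]; ring=cv2.dilate(kk,np.ones((7,7)))-kk
                    S+=m[sl][kk>0].mean()-.5*m[sl][ring>0].mean()
                if best is None or S>best[0]: best=(round(S,3),t,o,up)
    print(name,'score,tilt,offset mm,floor above tip mm',best)
fit(np.array([.597,-.293,.138]),.032,.11,.105,'tumbler')
fit(np.array([.639,-.197,.0946]),.031,.062,.056,'cup on short1')
fit(np.array([.680,.009,.0946]),.031,.062,.056,'cup on short2')
fit(np.array([.6595,-.094,.0946]),.031,.062,.056,'hung')
E
```

```text
[ 0.47849913 -0.26826875  0.22217195] 37.0
scene tumbler_center 0.69 [ 0.637 -0.304  0.115] [252.  247.2]
scene tumbler_center 0.39 [ 0.668 -0.311  0.035] [256.6 272.9]
scene hung_center 0.67 [ 0.687 -0.102  0.089] [320.8 241. ]
scene cup1_center 0.78 [ 0.316 -0.179  0.05 ] [255.5 189. ]
scene cup1_center 0.77 [ 0.716 -0.004  0.095] [353.5 234.9]
scene cup1_center 0.63 [ 0.637 -0.301  0.114] [253.1 247.2]
scene jug 0.98 [0.474 0.078 0.052] [339.2 191.9]
scene tamper 0.67 [ 0.461 -0.329  0.027] [229.4 233. ]
scene sugar 0.62 [0.559 0.431 0.077] [435.8 170.2]
side tumbler_center 0.62 [ 0.612 -0.278  0.115] [321.2 146.5]
side hung_center 0.77 [ 0.66  -0.073  0.093] [282.4 178.7]
side hung_center 0.48 [0.522 0.467 0.088] [222.6 321.2]
side hung_center 0.47 [0.441 0.108 0.056] [319.8 241.2]
side cup1_center 0.69 [0.506 0.279 0.007] [271.8 287.2]
side cup1_center 0.57 [0.691 0.019 0.091] [260.1 192.1]
side jug 0.88 [0.443 0.106 0.056] [319.2 240.6]
side tamper 0.54 [ 0.439 -0.314  0.029] [368.1 172.4]
side sugar 0.95 [0.524 0.467 0.09 ] [221.8 320.8]
tumbler score,tilt,offset mm,floor above tip mm (np.float64(1.489), 15, 8, 0)
cup on short1 score,tilt,offset mm,floor above tip mm (np.float64(1.379), 5, 20, 0)
cup on short2 score,tilt,offset mm,floor above tip mm (np.float64(1.366), 5, 16, 0)
hung score,tilt,offset mm,floor above tip mm (np.float64(1.415), 15, 4, 0)
```

```bash
python3 -c "
from station import r
print(r.state()['ft_force'], r.finish_job())"
```

```text
the job is handed in; nothing more can be done
[ 0.60411002 -0.72331969 -0.41938591] None
```

The job is handed in at about 37 s: both cups hang on the free short pegs and the tumbler on the long peg, all let go. A last model fit to the camera images put every peg tip at the inside of the bottom. The hung cup, jug, tamper and sugar jar showed no movement; I did not re-check the saucers and syrup bottle. The judge returned no verdict.

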